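# Hold the stall power pack's recessed reset button down with the stylus

## Robot

A 6-joint arm with a two-finger parallel gripper is mounted at the origin on the work surface. World frame = base frame: x ahead of the robot, y to its left, z up, the work surface at z = 0. Lengths are in mm, angles in rad, forces in N, time in s.
With the tool pointing down it reaches from about 350 to 975 mm from the base axis. Payload 7.1 kg.
Tool frame: the origin (TCP) lies at the very end of the fingers, on their centre line; the grasp point (between the pads) lies 19 mm behind it; z points along the fingers, y is the direction in which the jaws open and shut (so a half turn about z gives the same grasp; the last joint's range is limited). The gripper opens to 88 mm and grips with 3 to 60 N. Pads are 20 mm wide; open, the fingers measure 115 mm over their backs; the gripper's body (75 mm by 178 mm) begins 61 mm behind the grasp point.
Start: joints at [-1.127, 0.423, 1.63, -0, 1.089, -0.019], TCP at [279.049, -559.229, 222.675] pointing down, gripper open.
Joint ranges: [-3, 3], [-0.9, 2.11], [0.09, 2.58], [-1.31, 4.45], [0.11, 2.69], [-2.54, 2.54]. Speed limits (rad/s): [2.39, 2.39, 3.01, 3.14, 3.14, 3.14].

## Interface

Orientations are given as a rotation vector (axis times angle).
In Python, from workcell import readout, imaging, close_job gives the robot as it stands.
- The arm moves only by the tool carry_out, never from a script. Its argument "rows" is a list of rows, each a list of 3 entries, a list of its own where there are three numbers: the shift along the tool's x, y, z in m, then the turn, a rotation vector about the tool's x, y, z in rad, then the closure, from 0 (fully open) to 1 (shut). In form: [[[dx, dy, dz], [wx, wy, wz], hand], ...]. A call has 1 to 12 rows; each row shifts and turns the commanded pose from where the row before left it, along the tool's axes as they then stand; what a row does not reach is not made up. A row lasts 1/12 s, in which the tool goes at most 41.7 mm and 7.16 degrees, less where a joint would pass 70% of its speed; a pose out of reach is approached as far as the arm can. A call with a gripper value outside its range is refused whole. The fingers move at their own pace and stop on an object; the grip force is fixed at half the most. Time passes only in rows, so rows that do not move let the fingers close. It gives the time, the measured TCP pose, the force and the opening at its end, in the units of the state.
- readout.get_obs(): the state, without advancing time (a new reading comes with each control period).
- imaging.get_image(name): name is "scene" or "top" or "wrist"; returns the picture (384x512x3 uint8, red, green, blue); there is no depth.
- imaging.camera_params(name): a dict with "fx", "fy", "cx", "cy" (pixels), "rvec" (rotation vector, rad) and "tvec" (3), from world to camera coordinates, as OpenCV has them; the wrist camera has in their place "T_tool_cam" (4x4, takes a point from camera to tool coordinates, whose origin is the TCP and whose axes are the flange's). Camera axes: x right, y down, z forward; pixel columns grow to the right and rows downward; lengths in mm; the calibration is good to about 2 mm. A picture is of the moment at which its call begins: read the wrist's pose just before it. camera_params takes no time and is no camera call.
- close_job(): hands the job in, once; it reports no verdict.
The state is a dict: "t": time; "qpos": joint angles; "qvel": joint speeds; "joint_torque": joint torques, N m; "ee_pos": TCP position; "orientation": TCP orientation; "ft_force": force on the tool from outside, world axes, zero at the start; "moment": the same for the moment, N m; "width": finger opening in mm.
Only numpy, scipy, OpenCV 4.12 (cv2) and the standard library are available. Lean on these libraries where they do the work, as an engineer would, in place of code of your own. Each camera call takes 0.05 s, during which the arm holds its last target.

## Task

The jewellery stall's power pack has tripped: take the red-handled stylus out of the tool rack, reach its thin steel shaft down through the yellow-ringed hole in the pack's black panel, and gently press the recessed orange reset button well down. Never push on the pack with more than 20 N, hold the button down for at least two seconds, and finish while still gripping the stylus and holding the button down. Leave the other two tools in the rack and do not disturb the other things on the table.

Things in the scene. Friction and masses are not known exactly. Their poses are not given: they have to be found in the camera images.
- stylus_grip (a point): middle of the stylus's round red handle: 16 mm diameter, 90 mm long, smooth. The stylus (about 35 to 60 g, 154 mm long overall) stands upright in one of the rack's three holes, at random. From its lower end up: steel shaft 7 mm diameter and 60 mm long, black round flange 24 mm diameter and 4 mm thick (its underside rests on the rack), red handle. This point lies 109 mm above the lower end of the shaft and 45 mm below the top of the handle. z points up along the stylus
- stylus_tip (a point): lower end of the stylus's steel shaft, on its axis, 109 mm below the handle's middle
- stylus: the whole red-handled stylus; origin at the lower end of its shaft, z up along it
- rack: fixed light wooden tool rack, 64 mm (x) by 176 mm (y), 80 mm high; origin at the centre of its underside, on the table. Its top plate is 14 mm thick and open below, with three 11 mm holes in a row along the rack's y at y = -55, 0 and +55 mm. Each hole holds one tool, hanging by its flange; pull a tool straight up by at least 62 mm to clear the rack
- brush: loose tool in the rack, not to be moved: dark wooden shaft and flange with a slim cream bristle head pointing up, 128 mm long, its top 68 mm above the rack; origin at the shaft's lower end
- reamer: loose tool in the rack, not to be moved: brass shaft and flange with a dark wooden bulb-shaped handle, 26 mm across, 118 mm long, its top 58 mm above the rack; origin at the shaft's lower end
- pack: fixed grey portable power pack, 150 mm (x) by 220 mm (y), body top 90 mm high; origin at the centre of its underside, on the table. A black panel, top 95 mm high, covers its end from y = +30 to +110 mm and has the reset hole. A black carry handle stands over the grey part (x = 0, y = -102 to +12 mm) up to 125 mm high
- port_mouth (a point): centre of the reset hole's mouth, level with the top of the black panel, 95 mm above the table: a vertical round hole, 16 mm diameter, edged by a thin yellow ring of 25 mm diameter. z points up. In the pack's frame it lies at x = -25, y = +70 mm. The orange button's flat top (13 mm diameter) waits 20 mm below the mouth; it travels 8 mm straight down
- reset_button (a joint): travel of the reset button in m: 0 up, 0.008 fully down. A spring lifts it: it takes about 0.7 N to start and about 6.3 N fully down (700 N/m), and it counts as pressed beyond about 0.0045. At 0.008 it meets a hard stop, where the force rises quickly
- bangle: loose brass bangle lying flat, 70 mm across, 14 mm high; origin at the centre of its underside
- cuff: loose dark wooden cuff bracelet lying flat, 68 mm across, 22 mm high; origin at the centre of its underside
- bead_jar: loose amber glass bead jar with a white cap, 56 mm across, 70 mm high; origin at the centre of its underside
- dish: loose blue ceramic dish, 100 mm across, 30 mm high; origin at the centre of its underside
- tin: loose round aluminium tin, 72 mm across, 34 mm high; origin at the centre of its underside

How it is judged:
By the outcome, as a careful person would: the job done as asked, in the order asked, and still so for the second after the job is handed in, while the arm keeps its last pose, push and grip.
It also fails if it takes over 48 s, if anything falls off the work surface, if the arm or the gripper's body presses on something with over 40 N, if the wrist force passes 120 N, or if a joint passes its speed limit or range.

## Working session

There is one attempt and no reset: what is moved stays moved. The work goes in short steps, Python scripts to look and compute and a tool call to move; the robot and the scene stay as the last step left them, time stands still between calls to the robot, and variables do not carry over. Pictures are saved under pics/ and viewed, and the job is handed in when it is done.

Besides the shell and the picture viewer there is one more tool, called after "Request:" by a JSON object that holds its "api" and its "payload". carry_out: Moves the arm, as the interface text tells. Its arguments: {"type":"object","properties":{"rows":{"type":"array","items":{"type":"array"}}},"required":["rows"]}

```bash
mkdir -p pics; ls; python3 - <<'E'
from workcell import readout, imaging
import cv2
print(readout.get_obs())
for n in ("scene","top"):
    im=imaging.get_image(n); cv2.imwrite(f"pics/{n}0.png",im[:,:,::-1])
for n in ("scene","top","wrist"): print(imaging.camera_params(n))
E
```

```text
pics
{'t': 0.0, 'qpos': array([-1.12700799e+00,  4.23858994e-01,  1.63067585e+00,  1.49690770e-06,
        1.08859812e+00, -1.90292712e-02]), 'qvel': array([-0.00076211, -0.00098182,  0.00064967, -0.00039579, -0.00151859,
        0.00034529]), 'joint_torque': array([ 1.78825427e-03, -5.44624972e+01, -2.73661101e+01,  6.44790614e-02,
        2.27092527e-02, -1.31604447e-04]), 'ee_pos': array([ 278.81432782, -558.74657331,  221.89592224]), 'orientation': array([-3.05638553e+00, -7.20174676e-01,  5.07721283e-04]), 'ft_force': array([ 0.07087972,  0.23407494, -0.91572925]), 'moment': array([-0.01801716,  0.01009557, -0.00654535]), 'width': 87.65936558711964}
{'fx': 457.8314181942773, 'fy': 457.8314181942773, 'cx': 255.0012796237653, 'cy': 189.13110978618687, 'rvec': array([ 1.43440775,  2.15131625, -0.87988362]), 'tvec': array([ 259.43735224, -358.79593579, 1508.71657268])}
{'fx': 400.6886622322954, 'fy': 400.6886622322954, 'cx': 258.7049465211063, 'cy': 189.22036847343222, 'rvec': array([ 2.13359852, -2.08975581,  0.16896632]), 'tvec': array([ 11.59149459, 647.22831863, 927.53412406])}
{'fx': 274.2599955227727, 'fy': 274.2599955227727, 'cx': 255.27190840208672, 'cy': 190.02668966761885, 'T_tool_cam': array([[ 1.57276258e-04, -9.64595148e-01, -2.63735048e-01,
         7.30280753e+01],
       [ 9.99999852e-01,  2.88952225e-04, -4.60483657e-04,
         1.17385180e+00],
       [ 5.20387131e-04, -2.63734937e-01,  9.64595051e-01,
        -1.61417100e+02],
       [ 0.00000000e+00,  0.00000000e+00,  0.00000000e+00,
         1.00000000e+00]])}
```

View pics/scene0.png

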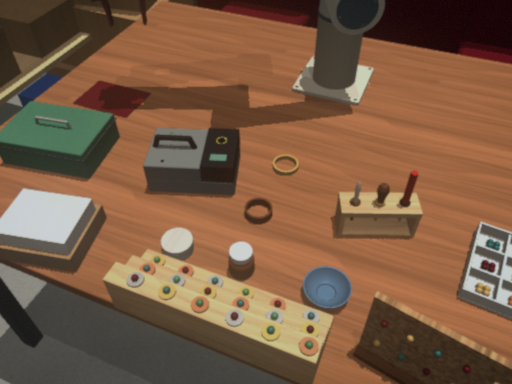

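View pics/top0.png

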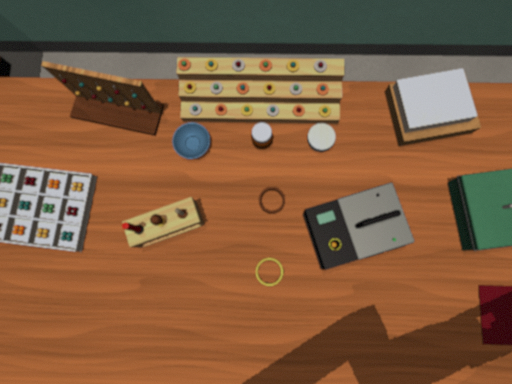

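The scene picture shows the rack at about (378,213), with the red stylus in its right-hand hole (handle 405–415, 172–205). The pack is at (195,160) and its yellow ring at (221,141). In the top view the stylus is at about (130,227) and the ring at about (335,244). I'll enlarge both.

```bash
python3 - <<'E'
import cv2, numpy as np
s=cv2.imread("pics/scene0.png"); t=cv2.imread("pics/top0.png")
def c(im,x,y,w,h,k): return cv2.resize(im[y:y+h,x:x+w],None,fx=k,fy=k,interpolation=cv2.INTER_CUBIC)
cv2.imwrite("pics/cs_rack.png",c(s,325,160,100,75,8))
cv2.imwrite("pics/cs_pack.png",c(s,140,115,110,80,7))
cv2.imwrite("pics/ct_rack.png",c(t,115,185,100,75,8))
cv2.imwrite("pics/ct_pack.png",c(t,300,180,120,90,6))
E
```

```text
(no output)
```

View pics/cs_rack.png

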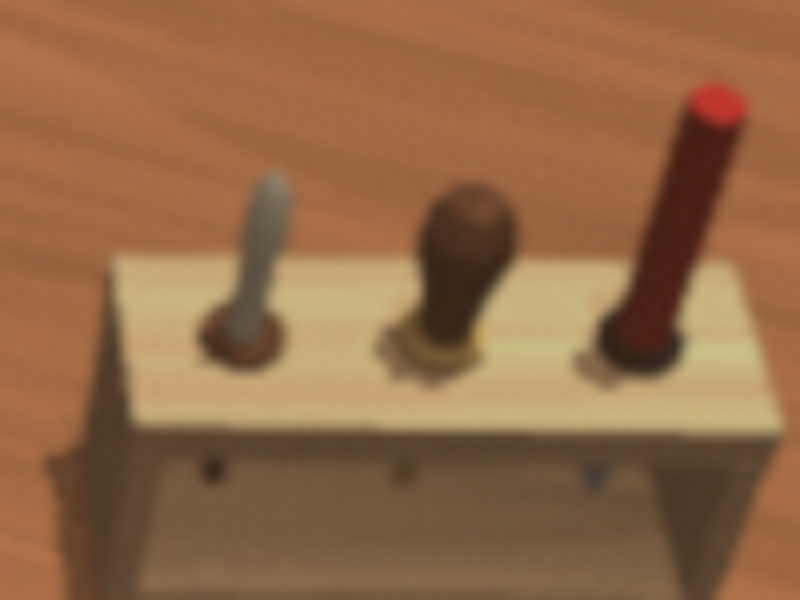

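View pics/ct_rack.png

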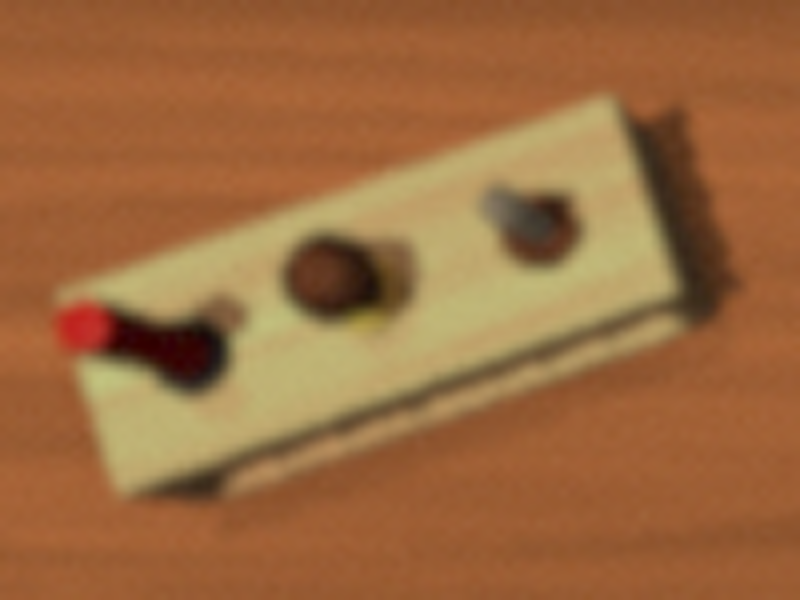

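View pics/cs_pack.png

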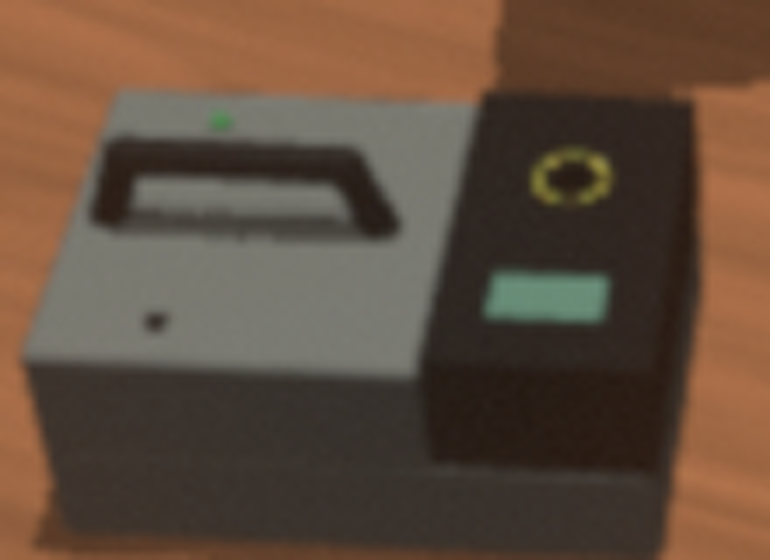

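View pics/ct_pack.png

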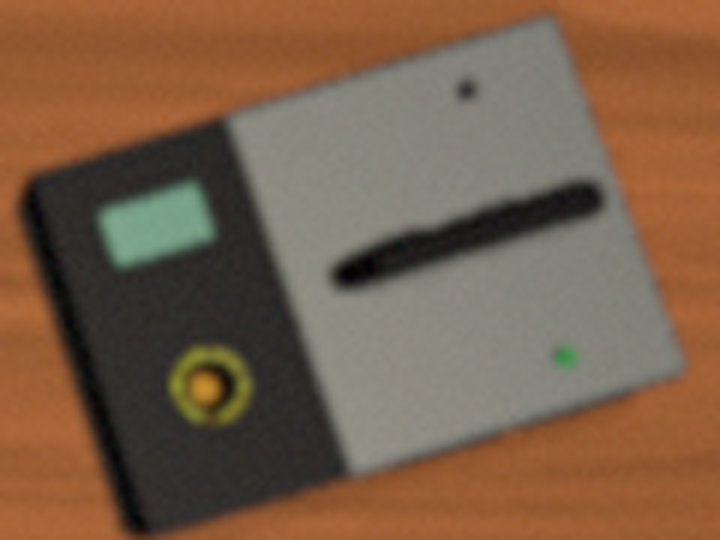

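The stylus's handle top is at crop (718,106) in the scene view and (85,327) in the top view. The ring is at (572,178) and (211,386). I also read the rack's corners. Next I triangulate.

```bash
cat > h.py <<'E'
import numpy as np, cv2
from scipy.spatial.transform import Rotation as R
def full(p,x0,y0,k): return ((p[0]+.5)/k-.5+x0,(p[1]+.5)/k-.5+y0)
def proj(cp):
    K=np.array([[cp['fx'],0,cp['cx']],[0,cp['fy'],cp['cy']],[0,0,1]])
    if 'rvec' in cp: return K,np.hstack([R.from_rotvec(cp['rvec']).as_matrix(),np.array(cp['tvec'])[:,None]])
def wristcp(cp,pos,rv):
    T=np.eye(4);T[:3,:3]=R.from_rotvec(rv).as_matrix();T[:3,3]=pos
    W=np.linalg.inv(T@cp['T_tool_cam'])
    K=np.array([[cp['fx'],0,cp['cx']],[0,cp['fy'],cp['cy']],[0,0,1]])
    return K,W[:3]
def tri(views):
    # views: list of ((K,E),pix); least squares nearest point
    X=None
    A=np.zeros((3,3));b=np.zeros(3);rs=[]
    for (K,E),p in views:
        d=E[:,:3].T@(np.linalg.inv(K)@[p[0],p[1],1]);d/=np.linalg.norm(d)
        c=-E[:,:3].T@E[:,3];M=np.eye(3)-np.outer(d,d);A+=M;b+=M@c;rs.append((c,d,M))
    X=np.linalg.solve(A,b)
    return X,[round(float(np.linalg.norm(M@(X-c))),2) for c,d,M in rs]
def atz(KE,p,z):
    K,E=KE;d=E[:,:3].T@(np.linalg.inv(K)@[p[0],p[1],1]);c=-E[:,:3].T@E[:,3]
    return c+d*(z-c[2])/d[2]
E
python3 - <<'E'
from h import *
from workcell import imaging
S=proj(imaging.camera_params("scene"));T=proj(imaging.camera_params("top"))
fs=lambda p:full(p,325,160,8); ft=lambda p:full(p,115,185,8)
for n,a,b in [("top",(718,106),(85,327)),("c-+",(733,262),(122,495)),("c++",(783,435),(55,290)),("c--",(112,255),(685,298)),("c+-",(133,427),(612,95)),("flange",(640,345),(192,357))]:
    X,r=tri([(S,fs(a)),(T,ft(b))]);print(n,X.round(1),r)
X,r=tri([(S,full((572,178),140,115,7)),(T,full((211,386),300,180,6))]);print("ring",X.round(1),r)
for n,p in [("a",(122,495)),("b",(55,290)),("c",(685,298)),("d",(612,95))]: print(n,atz(T,ft(p),80).round(1))
for n,p in [("a",(733,262)),("b",(783,435)),("c",(112,255)),("d",(133,427))]: print(n,atz(S,fs(p),80).round(1))
print("tops",atz(T,ft((85,327)),174).round(1),atz(S,fs((718,106)),174).round(1), atz(T,full((211,386),300,180,6),95),atz(S,full((572,178),140,115,7),95))
E
```

```text
top [541.  309.2 170.9] [0.23, 0.23]
c-+ [499.5 327.7  79.1] [0.27, 0.27]
c++ [560.1 351.8  79.5] [0.8, 0.8]
c-- [561.6 163.4  77. ] [0.41, 0.41]
c+- [623.  187.5  77.7] [0.68, 0.68]
flange [540.9 309.6  78.6] [0.28, 0.28]
ring [ 515.4 -155.1   93.9] [0.48, 0.48]
a [499.5 327.1  80. ]
b [559.9 352.4  80. ]
c [561.4 162.5  80. ]
d [622.4 187.7  80. ]
a [500.3 327.9  80. ]
b [561.1 351.   80. ]
c [564.4 164.2  80. ]
d [625.3 187.1  80. ]
tops [540.7 308.3 174. ] [544.7 308.8 174. ] [ 515.16349385 -154.50283338   95.        ] [ 516.68293132 -154.97798335   95.        ]
```

Heights agree with the text to within about 3 mm: stylus top 171 against 174, rack top 77–80, ring 94 against 95. The hole position worked out from the rack corners, (541.6, 309.1), matches the triangulated stylus. Next I'll work out the move over the pack for a closer wrist view.

```bash
cat >> h.py <<'E'
def plan(obs,tgt,yaw=None):
    Rm=R.from_rotvec(obs['orientation']);M=Rm.as_matrix()
    print("t",round(obs['t'],2),"pos",obs['ee_pos'].round(1),"toolx yaw deg",np.degrees(np.arctan2(M[1,0],M[0,0])).round(2),"z axis",M[:,2].round(4),"F",obs['ft_force'].round(2),"w",round(obs['width'],1),"q",obs['qpos'].round(2))
    if yaw is not None:
        y=np.radians(yaw);D=np.array([[np.cos(y),np.sin(y),0],[np.sin(y),-np.cos(y),0],[0,0,-1]])
        w=(Rm.inv()*R.from_matrix(D)).as_rotvec();print("turn",w.round(4));M=D
    d=M.T@(np.array(tgt)-obs['ee_pos']);print("shift mm in (new) tool axes",d.round(2),"norm",np.linalg.norm(d).round(1))
E
python3 - <<'E'
from h import *
from workcell import readout
o=readout.get_obs()
for y in (-68.5,111.5): plan(o,[445,-155,290],y)
plan(o,[445,-155,290],0)
E
```

```text
t 0.1 pos [ 278.8 -558.8  222. ] toolx yaw deg 26.51 z axis [-6.0e-04  1.3e-03 -1.0e+00] F [-0.91 -0.57 -0.56] w 88.1 q [-1.13  0.42  1.63  0.    1.09 -0.02]
turn [-1.1000e-03  1.1000e-03  1.6583e+00]
shift mm in (new) tool axes [-314.8  -302.6   -68.03] norm 441.9
t 0.1 pos [ 278.8 -558.8  222. ] toolx yaw deg 26.51 z axis [-6.0e-04  1.3e-03 -1.0e+00] F [-0.91 -0.57 -0.56] w 88.1 q [-1.13  0.42  1.63  0.    1.09 -0.02]
turn [-1.1000e-03 -1.1000e-03 -1.4833e+00]
shift mm in (new) tool axes [314.8  302.6  -68.03] norm 441.9
t 0.1 pos [ 278.8 -558.8  222. ] toolx yaw deg 26.51 z axis [-6.0e-04  1.3e-03 -1.0e+00] F [-0.91 -0.57 -0.56] w 88.1 q [-1.13  0.42  1.63  0.    1.09 -0.02]
turn [-1.400e-03  3.000e-04  4.628e-01]
shift mm in (new) tool axes [ 166.17 -403.8   -68.03] norm 441.9
```

Request:
{"api": "carry_out", "payload": {"rows": [[[0,0,0],[0,0,-0.1236],0],[[0,0,0],[0,0,-0.1236],0],[[0,0,0],[0,0,-0.1236],0],[[0,0,0],[0,0,-0.1236],0],[[0,0,0],[0,0,-0.1236],0],[[0,0,0],[0,0,-0.1236],0],[[0,0,0],[0,0,-0.1236],0],[[0,0,0],[0,0,-0.1236],0],[[0,0,0],[0,0,-0.1236],0],[[0,0,0],[0,0,-0.1236],0],[[0,0,0],[0,0,-0.1236],0],[[0,0,0],[0,0,-0.1236],0]]}}

```text
t: 1.1
ee_pos: [278.9, -558.9, 222.2]
orientation: [-1.76, -2.602, -0.001]
ft_force: [0.9, -0.4, -0.4]
width: 87.8
```

Request:
{"api": "carry_out", "payload": {"rows": [[[0.0241,0.0306,0],[0,0,0],0],[[0.0241,0.0306,0],[0,0,0],0],[[0.0241,0.0306,0],[0,0,0],0],[[0.0241,0.0306,0],[0,0,0],0],[[0.0241,0.0306,0],[0,0,0],0],[[0.0241,0.0306,0],[0,0,0],0],[[0.0241,0.0306,0],[0,0,0],0],[[0.0241,0.0306,0],[0,0,0],0],[[0.0241,0.0306,0],[0,0,0],0],[[0.0241,0.0306,0],[0,0,0],0],[[0.0241,0.0306,0],[0,0,0],0],[[0.0241,0.0306,0],[0,0,0],0]]}}

```text
t: 2.1
ee_pos: [515.2, -153.7, 222.5]
orientation: [-1.768, -2.597, 0.0]
ft_force: [0.3, -0.5, -0.1]
width: 87.6
```

Request:
{"api": "carry_out", "payload": {"rows": [[[0,0,0],[0,0,0],0],[[0,0,0],[0,0,0],0],[[0,0,0],[0,0,0],0]]}}

```text
t: 2.35
ee_pos: [514.3, -155.7, 222.3]
orientation: [-1.767, -2.597, 0.001]
ft_force: [0.1, -0.1, -0.6]
width: 87.7
```

```bash
python3 - <<'E'
from h import *
from workcell import readout,imaging
o=readout.get_obs(); plan(o,[515,-155,225],111.5)
im=imaging.get_image("wrist")[:,:,::-1]; np.savez("w1.npz",pos=o['ee_pos'],rv=o['orientation'])
cv2.imwrite("pics/w1raw.png",im)
cv2.imwrite("pics/w1.png",cv2.resize(im,None,fx=1.5,fy=1.5,interpolation=cv2.INTER_CUBIC))
E
```

```text
t 2.35 pos [ 514.3 -155.7  222.3] toolx yaw deg 111.55 z axis [-1.e-03 -1.e-04 -1.e+00] F [ 0.06 -0.06 -0.63] w 87.7 q [-0.32  0.3   1.82 -0.    1.02 -0.69]
turn [-0.0009 -0.0003  0.0009]
shift mm in (new) tool axes [ 0.38  0.94 -2.66] norm 2.8
```

View pics/w1.png

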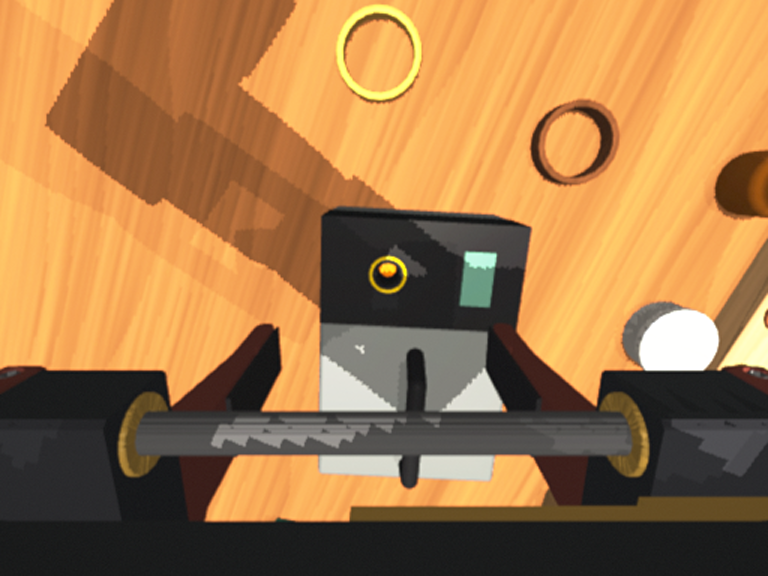

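The wrist view shows the ring at about (388,275) on the enlarged picture, with the orange button inside. I'll crop it.

```bash
python3 - <<'E'
import cv2
im=cv2.imread("pics/w1raw.png")
cv2.imwrite("pics/w1c.png",cv2.resize(im[160:206,230:290],None,fx=12,fy=12,interpolation=cv2.INTER_CUBIC))
E
```

```text
(no output)
```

View pics/w1c.png

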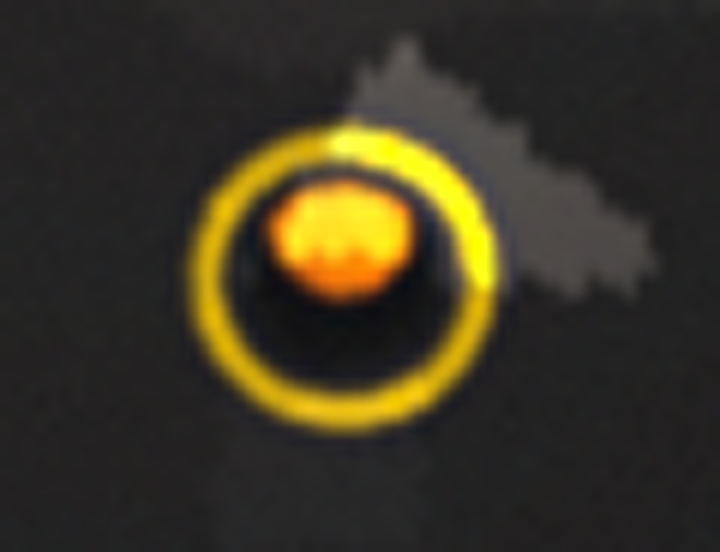

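```bash
python3 - <<'E'
from h import *
from workcell import imaging,readout
d=np.load("w1.npz");W=wristcp(imaging.camera_params("wrist"),d['pos'],d['rv'])
S=proj(imaging.camera_params("scene"));T=proj(imaging.camera_params("top"))
pw=full((344,277),230,160,12);ps=full((572,178),140,115,7);pt=full((211,386),300,180,6)
print("wrist@95",atz(W,pw,95).round(1)," W+S",tri([(W,pw),(S,ps)])," W+T",tri([(W,pw),(T,pt)])," all",tri([(W,pw),(S,ps),(T,pt)]))
plan(readout.get_obs(),[535,295,240],111.5)
E
```

```text
wrist@95 [ 518.  -153.7   95. ]  W+S (array([ 517.98880968, -153.82900089,   96.24574569]), [0.4, 0.4])  W+T (array([ 515.49666834, -151.40659319,  109.04876129]), [1.37, 1.37])  all (array([ 516.67539489, -154.3516149 ,   95.11578874]), [1.46, 0.56, 1.52])
t 2.4 pos [ 514.  -156.3  222.4] toolx yaw deg 111.47 z axis [-9.e-04 -1.e-04 -1.e+00] F [-0.03 -0.51 -0.62] w 88.4 q [-0.32  0.3   1.82 -0.    1.02 -0.69]
turn [-0.0008 -0.0003 -0.0005]
shift mm in (new) tool axes [412.19 184.9  -17.61] norm 452.1
```

Request:
{"api": "carry_out", "payload": {"rows": [[[0.0352,0.0163,-0.001],[0,0,0],0],[[0.0352,0.0163,-0.001],[0,0,0],0],[[0.0352,0.0163,-0.001],[0,0,0],0],[[0.0352,0.0163,-0.001],[0,0,0],0],[[0.0352,0.0163,-0.001],[0,0,0],0],[[0.0352,0.0163,-0.001],[0,0,0],0],[[0.0352,0.0163,-0.001],[0,0,0],0],[[0.0352,0.0163,-0.001],[0,0,0],0],[[0.0352,0.0163,-0.001],[0,0,0],0],[[0.0352,0.0163,-0.001],[0,0,0],0],[[0.0352,0.0163,-0.001],[0,0,0],0],[[0.0352,0.0163,-0.001],[0,0,0],0]]}}

```text
t: 3.4
ee_pos: [542.5, 309.0, 234.7]
orientation: [1.772, 2.594, -0.001]
ft_force: [0.4, -0.4, 0.1]
width: 87.9
```

Request:
{"api": "carry_out", "payload": {"rows": [[[0,0,0],[0,0,0],0],[[0,0,0],[0,0,0],0],[[0,0,0],[0,0,0],0]]}}

```text
t: 3.65
ee_pos: [542.1, 307.3, 234.2]
orientation: [-1.77, -2.596, 0.002]
ft_force: [-0.4, -0.4, 0.0]
width: 88.0
```

```bash
python3 - <<'E'
from h import *
from workcell import readout,imaging
o=readout.get_obs(); plan(o,[541.5,309,225],111.5)
im=imaging.get_image("wrist")[:,:,::-1]; np.savez("w2.npz",pos=o['ee_pos'],rv=o['orientation'])
cv2.imwrite("pics/w2raw.png",im)
cv2.imwrite("pics/w2.png",cv2.resize(im,None,fx=1.5,fy=1.5,interpolation=cv2.INTER_CUBIC))
E
```

```text
t 3.65 pos [542.1 307.3 234.2] toolx yaw deg 111.43 z axis [-9.e-04 -1.e-03 -1.e+00] F [-0.35 -0.35  0.01] w 88.0 q [ 0.5   0.41  1.62 -0.    1.11  0.12]
turn [-0.0012  0.0006 -0.0013]
shift mm in (new) tool axes [1.77 0.08 9.22] norm 9.4
```

View pics/w2.png

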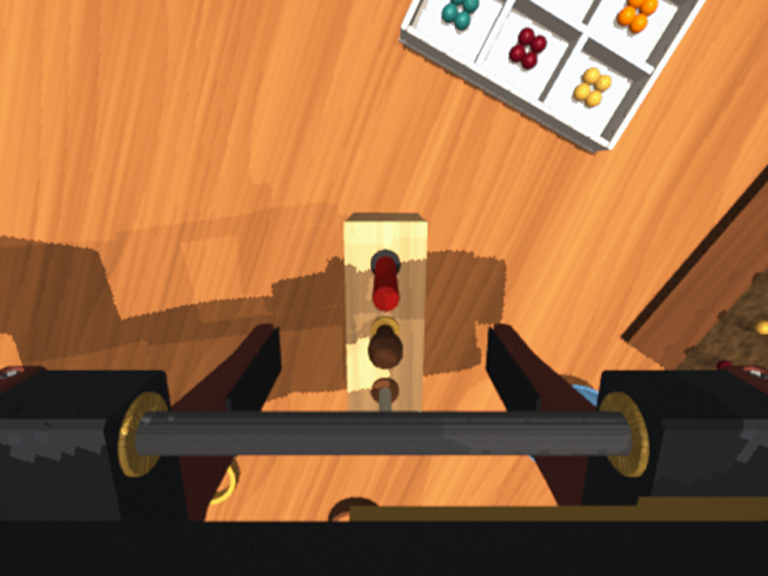

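The wrist view shows the rack square to the jaws. The handle top is at about (386,298) and the flange centre at about (385,265), both on the enlarged picture.

```bash
python3 - <<'E'
from h import *
from workcell import imaging,readout
d=np.load("w2.npz");W=wristcp(imaging.camera_params("wrist"),d['pos'],d['rv'])
S=proj(imaging.camera_params("scene"));T=proj(imaging.camera_params("top"))
pw=full((386,298),0,0,1.5);ps=full((718,106),325,160,8);pt=full((85,327),115,185,8)
print("wrist@174",atz(W,pw,174).round(1),"flange@84",atz(W,full((384.5,265),0,0,1.5),84).round(1)," W+S",tri([(W,pw),(S,ps)])," all",tri([(W,pw),(S,ps),(T,pt)]))
plan(readout.get_obs(),[542.0,308.9,110],111.5)
E
```

```text
wrist@174 [543.4 311.1 174. ] flange@84 [543.2 310.   84. ]  W+S (array([543.38897456, 309.71806026, 172.4628991 ]), [0.93, 0.93])  all (array([542.19492276, 309.50514862, 171.38232333]), [1.74, 0.7, 1.32])
t 3.7 pos [542.  307.  234.3] toolx yaw deg 111.38 z axis [-9.e-04 -9.e-04 -1.e+00] F [ 0.05 -0.01 -0.24] w 87.7 q [ 0.5   0.41  1.62 -0.    1.11  0.12]
turn [-0.0012  0.0005 -0.002 ]
shift mm in (new) tool axes [  1.83   0.67 124.31] norm 124.3
```

Request:
{"api": "carry_out", "payload": {"rows": [[[0.0024,0.0015,0.005],[0,0,-0.002],0],[[0,0,0.0155],[0,0,0],0],[[0,0,0.0155],[0,0,0],0],[[0,0,0.0155],[0,0,0],0],[[0,0,0.0155],[0,0,0],0],[[0,0,0.0155],[0,0,0],0],[[0,0,0.0155],[0,0,0],0],[[0,0,0.0155],[0,0,0],0],[[0,0,0.0105],[0,0,0],0],[[0,0,0],[0,0,0],0],[[0,0,0],[0,0,0],0]]}}

```text
t: 4.62
ee_pos: [542.4, 311.0, 110.3]
orientation: [-1.767, -2.597, 0.002]
ft_force: [0.5, -0.5, -0.2]
width: 87.9
```

```bash
python3 - <<'E'
from h import *
from workcell import readout,imaging
o=readout.get_obs(); plan(o,[542.5,309.8,110],111.5)
im=imaging.get_image("wrist")[:,:,::-1]
cv2.imwrite("pics/w3.png",cv2.resize(im,None,fx=1.5,fy=1.5,interpolation=cv2.INTER_CUBIC))
E
```

```text
t 4.62 pos [542.4 311.  110.3] toolx yaw deg 111.55 z axis [-1.e-03 -6.e-04 -1.e+00] F [ 0.5  -0.48 -0.23] w 87.9 q [0.5  0.56 1.7  0.   0.88 0.13]
turn [-0.0011  0.0001  0.0009]
shift mm in (new) tool axes [-1.19 -0.35  0.34] norm 1.3
```

View pics/w3.png

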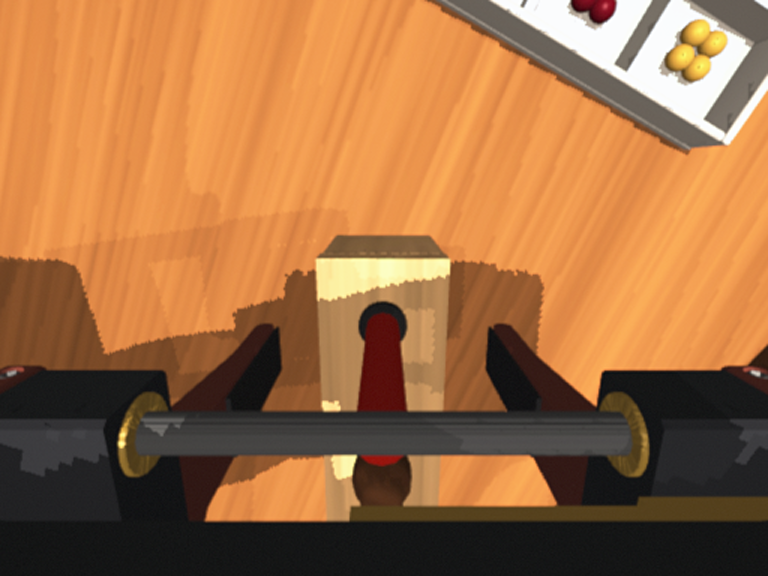

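The handle stands at column 382, centred between the jaws (middle about 383). I'll close now.

Request:
{"api": "carry_out", "payload": {"rows": [[[0,0,0],[0,0,0],1],[[0,0,0],[0,0,0],1],[[0,0,0],[0,0,0],1],[[0,0,0],[0,0,0],1],[[0,0,0],[0,0,0],1],[[0,0,0],[0,0,0],1],[[0,0,0],[0,0,0],1],[[0,0,0],[0,0,0],1],[[0,0,0],[0,0,0],1],[[0,0,0],[0,0,0],1],[[0,0,0],[0,0,0],1],[[0,0,0],[0,0,0],1]]}}

```text
t: 5.67
ee_pos: [542.4, 311.9, 110.6]
orientation: [-1.765, -2.598, 0.0]
ft_force: [0.1, 1.0, -0.6]
width: 15.5
```

Request:
{"api": "carry_out", "payload": {"rows": [[[0,0,-0.004],[0,0,0],1],[[0,0,-0.008],[0,0,0],1],[[0,0,-0.01],[0,0,0],1],[[0,0,-0.01],[0,0,0],1],[[0,0,-0.01],[0,0,0],1],[[0,0,-0.01],[0,0,0],1],[[0,0,-0.01],[0,0,0],1],[[0,0,-0.01],[0,0,0],1],[[0,0,-0.01],[0,0,0],1],[[0,0,-0.01],[0,0,0],1],[[0,0,-0.01],[0,0,0],1],[[0,0,-0.008],[0,0,0],1]]}}

```text
t: 6.67
ee_pos: [542.6, 312.0, 222.0]
orientation: [1.765, 2.598, 0.001]
ft_force: [0.8, -0.0, 0.5]
width: 15.6
```

```bash
python3 - <<'E'
from h import *
from workcell import readout,imaging
o=readout.get_obs(); plan(o,[517,-154.2,230],111.5)
im=imaging.get_image("wrist")[:,:,::-1];s=imaging.get_image("scene")[:,:,::-1]
cv2.imwrite("pics/w4.png",cv2.resize(im,None,fx=1.5,fy=1.5,interpolation=cv2.INTER_CUBIC))
cv2.imwrite("pics/s4.png",cv2.resize(s[100:260,300:512],None,fx=3.5,fy=3.5,interpolation=cv2.INTER_CUBIC))
E
```

```text
t 6.67 pos [542.6 312.  222. ] toolx yaw deg 111.61 z axis [ 6.e-04  4.e-04 -1.e+00] F [ 0.78 -0.02  0.46] w 15.6 q [0.5  0.42 1.63 0.   1.09 0.13]
turn [ 0.0007 -0.0001  0.002 ]
shift mm in (new) tool axes [-424.37 -194.7    -7.98] norm 467.0
```

View pics/w4.png

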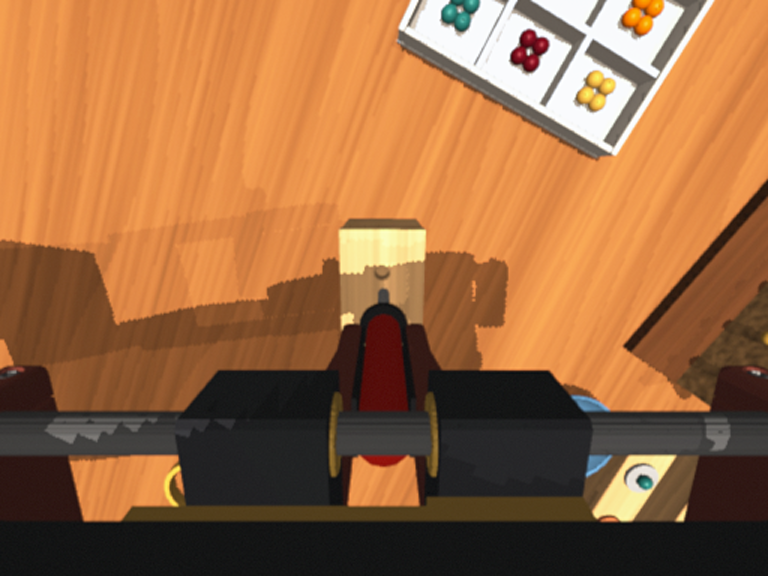

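View pics/s4.png

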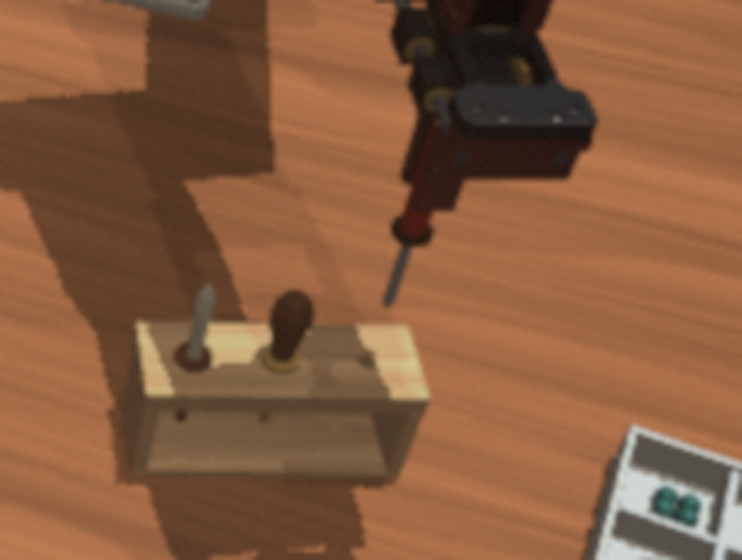

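The stylus is out of the rack and held. Its tip shows just past the flange at about (383,292), and the other two tools have not moved. I'll lift over their tops and travel to the pack.

Request:
{"api": "carry_out", "payload": {"rows": [[[0,0,-0.015],[0,0,0],1],[[0,0,-0.015],[0,0,0],1],[[0,0,-0.015],[0,0,0],1],[[-0.01,-0.0047,0],[0,0,0],1],[[-0.02,-0.0092,0],[0,0,0],1],[[-0.027,-0.0124,0],[0,0,0],1],[[-0.027,-0.0124,0],[0,0,0],1],[[-0.027,-0.0124,0],[0,0,0],1],[[-0.027,-0.0124,0],[0,0,0],1],[[-0.027,-0.0124,0],[0,0,0],1],[[-0.027,-0.0124,0],[0,0,0],1],[[-0.027,-0.0124,0],[0,0,0],1]]}}

```text
t: 7.77
ee_pos: [528.2, 69.1, 264.5]
orientation: [-1.765, -2.598, 0.002]
ft_force: [0.6, -0.0, -1.0]
width: 15.6
```

Request:
{"api": "carry_out", "payload": {"rows": [[[-0.027,-0.0124,0],[0,0,0],1],[[-0.027,-0.0124,0],[0,0,0],1],[[-0.027,-0.0124,0],[0,0,0],1],[[-0.027,-0.0124,0],[0,0,0],1],[[-0.027,-0.0124,0],[0,0,0],1],[[-0.027,-0.0124,0],[0,0,0],1],[[-0.02,-0.0092,0],[0,0,0],1],[[-0.014,-0.0064,0],[0,0,0],1],[[-0.006,-0.0027,0],[0,0,0],1],[[0,0,0],[0,0,0],1],[[0,0,0],[0,0,0],1]]}}

```text
t: 8.68
ee_pos: [517.1, -150.6, 265.0]
orientation: [-1.766, -2.597, 0.0]
ft_force: [-0.2, 0.2, 0.1]
width: 15.6
```

```bash
python3 - <<'E'
from h import *
from workcell import readout
plan(readout.get_obs(),[517,-154.2,212],111.5)
E
```

```text
t 8.68 pos [ 517.1 -150.6  265. ] toolx yaw deg 111.57 z axis [-1.1e-03  6.0e-04 -1.0e+00] F [-0.23  0.18  0.1 ] w 15.6 q [-0.31  0.25  1.78  0.    1.11 -0.68]
turn [-0.0008 -0.001   0.0012]
shift mm in (new) tool axes [-3.34 -1.4  52.99] norm 53.1
```

Request:
{"api": "carry_out", "payload": {"rows": [[[-0.0033,-0.0014,0.01],[0,0,0],1],[[0,0,0.012],[0,0,0],1],[[0,0,0.012],[0,0,0],1],[[0,0,0.012],[0,0,0],1],[[0,0,0.012],[0,0,0],1],[[0,0,0],[0,0,0],1],[[0,0,0],[0,0,0],1],[[0,0,0],[0,0,0],1]]}}

```text
t: 9.35
ee_pos: [517.9, -153.9, 207.9]
orientation: [1.764, 2.599, 0.0]
ft_force: [0.6, -0.1, -0.6]
width: 15.5
```

```bash
python3 - <<'E'
from h import *
from workcell import readout,imaging
o=readout.get_obs(); plan(o,[517,-154.2,205],111.5)
np.savez("w5.npz",pos=o['ee_pos'],rv=o['orientation'])
for n in ("wrist","scene","top"):
    cv2.imwrite(f"pics/{n}5raw.png",imaging.get_image(n)[:,:,::-1])
w=cv2.imread("pics/wrist5raw.png");s=cv2.imread("pics/scene5raw.png");t=cv2.imread("pics/top5raw.png")
cv2.imwrite("pics/w5c.png",cv2.resize(w[150:240,200:310],None,fx=7,fy=7,interpolation=cv2.INTER_CUBIC))
cv2.imwrite("pics/s5c.png",cv2.resize(s[70:200,140:290],None,fx=4.5,fy=4.5,interpolation=cv2.INTER_CUBIC))
cv2.imwrite("pics/t5c.png",cv2.resize(t[180:290,290:430],None,fx=5,fy=5,interpolation=cv2.INTER_CUBIC))
E
```

```text
t 9.35 pos [ 517.9 -153.9  207.9] toolx yaw deg 111.66 z axis [ 2.e-04 -0.e+00 -1.e+00] F [ 0.59 -0.15 -0.64] w 15.5 q [-0.31  0.32  1.83  0.    0.99 -0.69]
turn [0.0002 0.0001 0.0029]
shift mm in (new) tool axes [ 0.03 -0.94  2.89] norm 3.0
```

View pics/w5c.png

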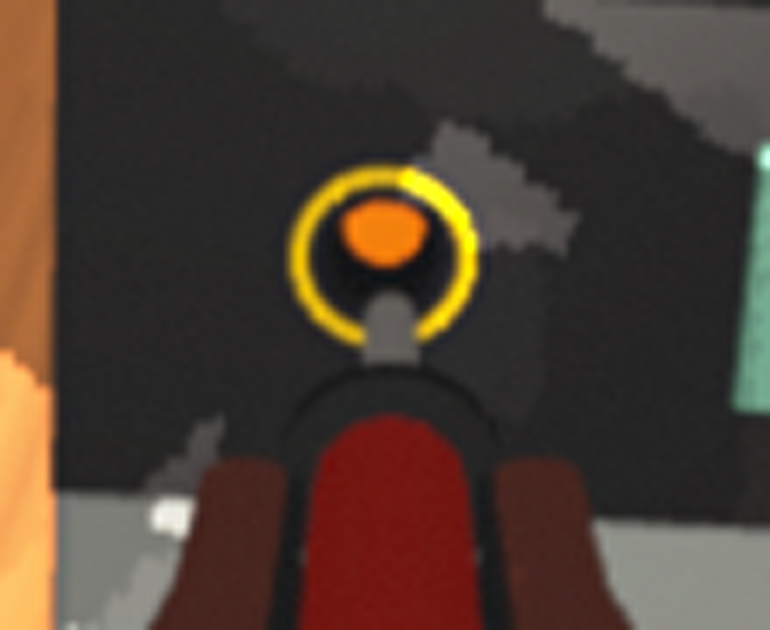

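View pics/s5c.png

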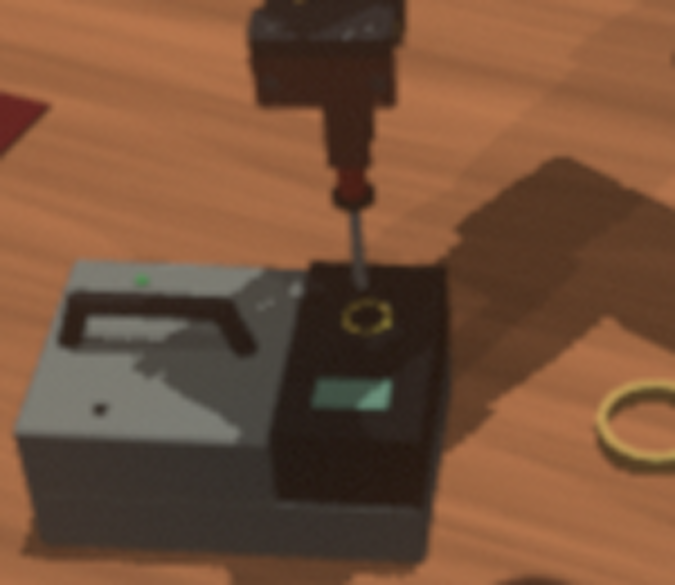

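View pics/t5c.png

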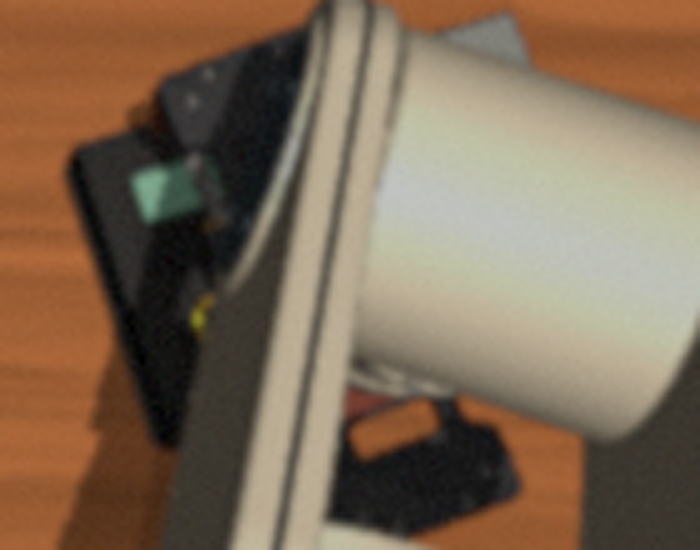

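The wrist crop shows the tip end at about (390,307) and the ring centre at (384,258). The scene crop shows the tip at (361,286) and the ring at (367,317).

```bash
python3 - <<'E'
from h import *
from workcell import imaging,readout
d=np.load("w5.npz");W=wristcp(imaging.camera_params("wrist"),d['pos'],d['rv'])
S=proj(imaging.camera_params("scene"))
fw=lambda p:full(p,200,150,7);fs=lambda p:full(p,140,70,4.5)
print("ring W@95",atz(W,fw((384,258)),95).round(1),"tri",tri([(W,fw((384,258))),(S,fs((367,317)))]))
print("tip W@118",atz(W,fw((390,307)),118).round(1),"S@118",atz(S,fs((361,286)),118).round(1),"tri",tri([(W,fw((390,307))),(S,fs((361,286)))]))
# image of the axis: where TCP axis point below projects
K,E=W
Rm=R.from_rotvec(d['rv']).as_matrix()
for L in (60,75,90,95):
    X=d['pos']+Rm@[0,0,L]; c=E[:,:3]@X+E[:,3]; p=K@c/c[2]; print(L,((p[:2]-[200,150]+.5)*7-.5).round(0))
E
```

```text
ring W@95 [ 518.2 -153.9   95. ] tri (array([ 518.18951056, -154.02941233,   96.13326363]), [0.44, 0.44])
tip W@118 [ 519.3 -154.4  118. ] S@118 [ 518.6 -156.4  118. ] tri (array([ 519.47940318, -155.0570553 ,  118.73143108]), [0.85, 0.85])
60 [381. 367.]
75 [381. 331.]
90 [382. 300.]
95 [382. 290.]
```

The tip sits about 1 mm from the hole axis and the clearance is 4.5 mm. Tip height is 118.7 against the expected 118. I'll shift by that 1 mm and go down in stages.

Request:
{"api": "carry_out", "payload": {"rows": [[[0.0011,-0.0007,0],[0,0,0],1],[[0,0,0.005],[0,0,0],1],[[0,0,0.006],[0,0,0],1],[[0,0,0.005],[0,0,0],1],[[0,0,0],[0,0,0],1],[[0,0,0],[0,0,0],1]]}}

```text
t: 10.0
ee_pos: [516.2, -153.5, 191.0]
orientation: [-1.765, -2.597, 0.001]
ft_force: [-0.3, -0.5, -1.4]
width: 15.3
```

```bash
python3 - <<'E'
from h import *
from workcell import readout,imaging
o=readout.get_obs(); plan(o,[517,-154.2,165],111.5)
for n in ("wrist","scene"):
    cv2.imwrite(f"pics/{n}6raw.png",imaging.get_image(n)[:,:,::-1])
w=cv2.imread("pics/wrist6raw.png");s=cv2.imread("pics/scene6raw.png")
a=cv2.resize(w[150:240,210:300],(540,540),interpolation=cv2.INTER_CUBIC)
b=cv2.resize(s[105:155,190:250],(648,540),interpolation=cv2.INTER_CUBIC)[:, 200:460]
cv2.imwrite("pics/6c.png",np.hstack([a,b]))
E
```

```text
t 10.0 pos [ 516.2 -153.5  191. ] toolx yaw deg 111.61 z axis [-1.2e-03  4.0e-04 -1.0e+00] F [-0.3  -0.45 -1.4 ] w 15.3 q [-0.31  0.34  1.85 -0.    0.96 -0.69]
turn [-0.001  -0.0008  0.0019]
shift mm in (new) tool axes [-0.98  0.51 26.03] norm 26.1
```

View pics/6c.png

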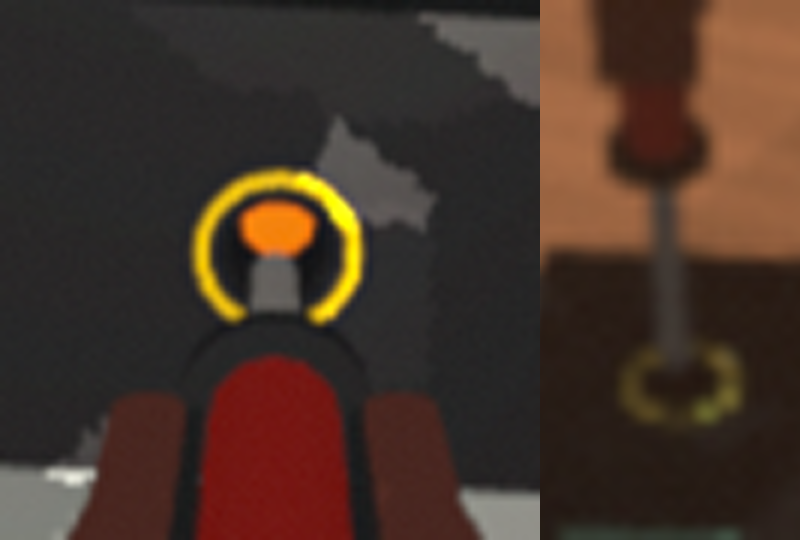

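The tip is centred just above the ring (274 against 278 in the wrist crop, 677 against 681 in the scene crop). Entering slowly.

Request:
{"api": "carry_out", "payload": {"rows": [[[0,0,0.003],[0,0,0],1],[[0,0,0.003],[0,0,0],1],[[0,0,0.003],[0,0,0],1],[[0,0,0.003],[0,0,0],1],[[0,0,0.003],[0,0,0],1],[[0,0,0.003],[0,0,0],1],[[0,0,0.002],[0,0,0],1],[[0,0,0],[0,0,0],1],[[0,0,0],[0,0,0],1]]}}

```text
t: 10.85
ee_pos: [516.5, -153.5, 171.5]
orientation: [-1.765, -2.598, 0.0]
ft_force: [-0.0, -0.1, 0.6]
width: 15.2
```

Request:
{"api": "carry_out", "payload": {"rows": [[[0,0,0.0015],[0,0,0],1],[[0,0,0],[0,0,0],1],[[0,0,0.0015],[0,0,0],1],[[0,0,0],[0,0,0],1]]}}

```text
t: 11.18
ee_pos: [516.5, -153.5, 168.6]
orientation: [-1.765, -2.599, 0.0]
ft_force: [-0.0, 1.1, -0.2]
width: 15.6
```

Request:
{"api": "carry_out", "payload": {"rows": [[[0,0,0.001],[0,0,0],1],[[0,0,0],[0,0,0],1],[[0,0,0.001],[0,0,0],1],[[0,0,0],[0,0,0],1]]}}

```text
t: 11.52
ee_pos: [516.5, -153.6, 166.5]
orientation: [-1.765, -2.598, 0.0]
ft_force: [-0.1, -0.2, -1.1]
width: 15.4
```

Request:
{"api": "carry_out", "payload": {"rows": [[[0,0,0.001],[0,0,0],1],[[0,0,0],[0,0,0],1],[[0,0,0.001],[0,0,0],1],[[0,0,0],[0,0,0],1]]}}

```text
t: 11.85
ee_pos: [516.6, -153.6, 164.6]
orientation: [1.766, 2.598, 0.0]
ft_force: [0.1, 0.3, 1.4]
width: 15.6
```

Request:
{"api": "carry_out", "payload": {"rows": [[[0,0,0.001],[0,0,0],1],[[0,0,0],[0,0,0],1],[[0,0,0],[0,0,0],1]]}}

```text
t: 12.1
ee_pos: [516.6, -153.6, 163.7]
orientation: [1.766, 2.598, 0.0]
ft_force: [-0.3, 0.0, 1.6]
width: 15.8
```

Request:
{"api": "carry_out", "payload": {"rows": [[[0,0,0.001],[0,0,0],1],[[0,0,0],[0,0,0],1],[[0,0,0],[0,0,0],1]]}}

```text
t: 12.35
ee_pos: [516.6, -153.6, 162.7]
orientation: [1.765, 2.598, 0.0]
ft_force: [-1.5, -0.3, 1.5]
width: 15.6
```

Request:
{"api": "carry_out", "payload": {"rows": [[[0,0,0.001],[0,0,0],1],[[0,0,0],[0,0,0],1],[[0,0,0],[0,0,0],1]]}}

```text
t: 12.6
ee_pos: [516.7, -153.6, 161.7]
orientation: [1.765, 2.598, 0.0]
ft_force: [-0.2, 0.3, 2.3]
width: 15.7
```

Request:
{"api": "carry_out", "payload": {"rows": [[[0,0,0],[0,0,0],1]]}}

```text
t: 12.68
ee_pos: [516.6, -153.6, 161.7]
orientation: [1.766, 2.598, 0.0]
ft_force: [0.5, -0.3, 3.2]
width: 15.7
```

Request:
{"api": "carry_out", "payload": {"rows": [[[0,0,0],[0,0,0],1]]}}

```text
t: 12.77
ee_pos: [516.6, -153.6, 161.7]
orientation: [1.766, 2.598, 0.0]
ft_force: [-0.8, 0.5, 2.1]
width: 15.5
```

Contact came near TCP z = 165, as expected, and the force is rising with the spring. I'll press on by 1 mm steps.

Request:
{"api": "carry_out", "payload": {"rows": [[[0,0,0.001],[0,0,0],1],[[0,0,0],[0,0,0],1],[[0,0,0],[0,0,0],1]]}}

```text
t: 13.02
ee_pos: [516.6, -153.6, 160.7]
orientation: [1.766, 2.598, 0.0]
ft_force: [0.0, 0.7, 2.9]
width: 15.6
```

Request:
{"api": "carry_out", "payload": {"rows": [[[0,0,0.001],[0,0,0],1],[[0,0,0],[0,0,0],1],[[0,0,0],[0,0,0],1]]}}

```text
t: 13.27
ee_pos: [516.6, -153.6, 159.7]
orientation: [1.765, 2.598, 0.0]
ft_force: [-0.1, 0.3, 4.0]
width: 15.2
```

Request:
{"api": "carry_out", "payload": {"rows": [[[0,0,0.001],[0,0,0],1],[[0,0,0],[0,0,0],1],[[0,0,0],[0,0,0],1]]}}

```text
t: 13.52
ee_pos: [516.7, -153.6, 158.8]
orientation: [1.765, 2.598, 0.0]
ft_force: [-1.2, 0.0, 4.5]
width: 15.6
```

```bash
python3 - <<'E'
from h import *
from workcell import readout,imaging
F=[];Z=[]
for i in range(10):
    o=readout.get_obs();F.append(o['ft_force']);Z.append(o['ee_pos']);s=imaging.get_image("wrist" if i%2 else "scene")
    cv2.imwrite(f"pics/{'wrist' if i%2 else 'scene'}7raw.png",s[:,:,::-1])
print(o['t'],np.mean(F,0),np.std(F,0),np.mean(Z,0),o['width'])
w=cv2.imread("pics/wrist7raw.png");s=cv2.imread("pics/scene7raw.png")
a=cv2.resize(w[150:240,210:300],(540,540),interpolation=cv2.INTER_CUBIC)
b=cv2.resize(s[105:155,190:250],(648,540),interpolation=cv2.INTER_CUBIC)[:, 200:460]
cv2.imwrite("pics/7c.png",np.hstack([a,b]))
E
```

```text
13.9667 [-0.053539    0.03719135  4.7796427 ] [0.61237096 0.33322299 0.48014809] [ 516.64312775 -153.58942002  158.74268592] 15.576396348761174
```

View pics/7c.png

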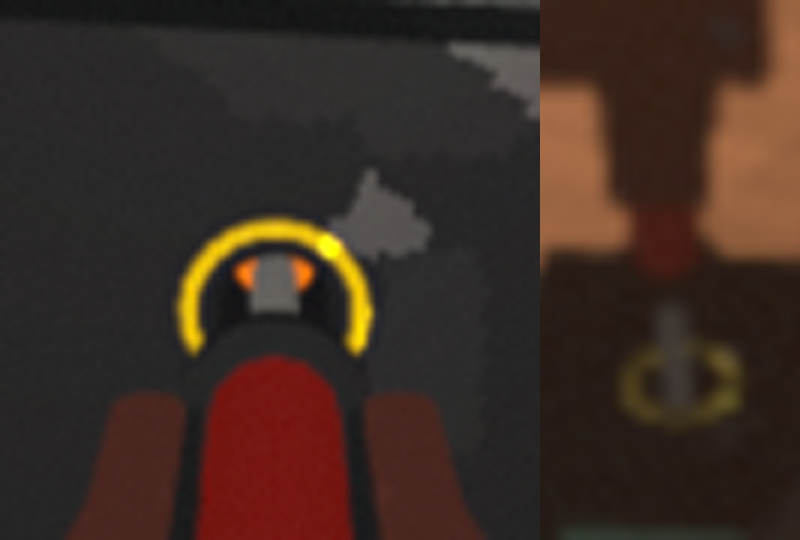

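The shaft is inside the ring and on the orange button. The upward push averages 4.8 N, roughly 6 mm of travel. I'll add 0.6 mm and hold.

Request:
{"api": "carry_out", "payload": {"rows": [[[0,0,0.0006],[0,0,0],1],[[0,0,0],[0,0,0],1],[[0,0,0],[0,0,0],1],[[0,0,0],[0,0,0],1],[[0,0,0],[0,0,0],1],[[0,0,0],[0,0,0],1],[[0,0,0],[0,0,0],1],[[0,0,0],[0,0,0],1],[[0,0,0],[0,0,0],1],[[0,0,0],[0,0,0],1],[[0,0,0],[0,0,0],1],[[0,0,0],[0,0,0],1]]}}

```text
t: 15.02
ee_pos: [516.6, -153.6, 158.1]
orientation: [1.765, 2.598, 0.0]
ft_force: [0.2, 0.1, 4.3]
width: 15.5
```

Request:
{"api": "carry_out", "payload": {"rows": [[[0,0,0],[0,0,0],1],[[0,0,0],[0,0,0],1],[[0,0,0],[0,0,0],1],[[0,0,0],[0,0,0],1],[[0,0,0],[0,0,0],1],[[0,0,0],[0,0,0],1],[[0,0,0],[0,0,0],1],[[0,0,0],[0,0,0],1],[[0,0,0],[0,0,0],1],[[0,0,0],[0,0,0],1],[[0,0,0],[0,0,0],1],[[0,0,0],[0,0,0],1]]}}

```text
t: 16.02
ee_pos: [516.6, -153.6, 158.1]
orientation: [1.766, 2.598, 0.0]
ft_force: [0.4, 0.6, 6.1]
width: 15.5
```

Request:
{"api": "carry_out", "payload": {"rows": [[[0,0,0],[0,0,0],1],[[0,0,0],[0,0,0],1],[[0,0,0],[0,0,0],1],[[0,0,0],[0,0,0],1],[[0,0,0],[0,0,0],1],[[0,0,0],[0,0,0],1],[[0,0,0],[0,0,0],1],[[0,0,0],[0,0,0],1],[[0,0,0],[0,0,0],1],[[0,0,0],[0,0,0],1],[[0,0,0],[0,0,0],1],[[0,0,0],[0,0,0],1]]}}

```text
t: 17.02
ee_pos: [516.7, -153.6, 158.1]
orientation: [1.766, 2.598, 0.0]
ft_force: [-0.3, -0.8, 4.7]
width: 15.8
```

```bash
python3 - <<'E'
from h import *
from workcell import readout,imaging
F=[];Z=[]
for i in range(12):
    o=readout.get_obs();F.append(o['ft_force']);Z.append(o['ee_pos']);s=imaging.get_image("wrist" if i%2 else "scene")
    cv2.imwrite(f"pics/{'wrist' if i%2 else 'scene'}8raw.png",s[:,:,::-1])
print(o['t'],np.mean(F,0),np.std(F,0),np.mean(Z,0),o['width'])
w=cv2.imread("pics/wrist8raw.png");s=cv2.imread("pics/scene8raw.png")
a=cv2.resize(w[150:240,210:300],(400,400),interpolation=cv2.INTER_CUBIC)
cv2.imwrite("pics/8c.png",np.hstack([a,cv2.resize(s,None,fx=.78125,fy=1.0417)]))
E
```

```text
17.5667 [-0.31003619 -0.04013376  4.92239865] [0.41820404 0.43979393 0.27527678] [ 516.63050129 -153.57845995  158.11712769] 15.674588983773114
```

View pics/8c.png

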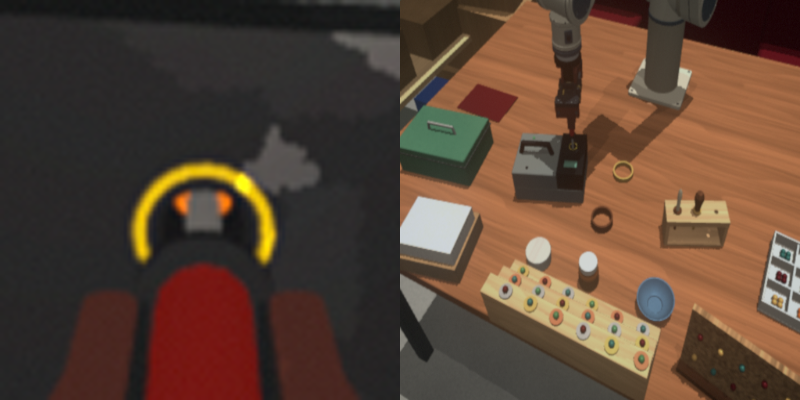

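```bash
python3 -c "
from workcell import close_job,readout
print(close_job()); o=readout.get_obs(); print(o['t'],o['ft_force'],o['width'])"
```

```text
the job is handed in; nothing more can be done
None
the job is handed in; nothing more can be done
```

I took the red stylus out of the rack, put its shaft down through the yellow-ringed hole, and pressed the reset button about 6.5–7 mm. I held it there for about 4 s and handed in at t ≈ 17.6 s, still gripping the stylus and pressing.

- **Button travel:** this is an estimate. Geometry gives about 6.9 mm, and the push of about 4.9 N at the wrist gives about 6–6.6 mm. The last 0.6 mm step raised the force by only 0.14 N, where about 0.4 N was expected. The sensor noise is about 0.5 N, so I can't rule out a tiny slip of the grip.
- **Push on the pack:** the highest reading I saw was 6.1 N, against the 20 N limit.
- **Grip:** the finger opening stayed steady at about 15.6 mm on the 16 mm handle.
- **Other items:** the last scene picture shows the brush and reamer still in the rack, and nothing else looks moved.
- **Measurements:** the cameras differed by 1–3 mm. The top and wrist views put the hole's height at 109 mm, against 95 mm. I used the wrist and scene views, which gave 96 mm, and compared the tip with the hole in the same picture before going in.

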